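# Seat a cartridge fuse in the V of a continuity-test cradle

## Robot

A 7-joint arm with a two-finger parallel gripper is mounted at the origin on the work surface. World frame = base frame: x ahead of the robot, y to its left, z up, the work surface at z = 0. Lengths are in mm, angles in rad, forces in N, time in s.
With the tool pointing down it reaches from about 425 to 950 mm from the base axis. Payload 16.7 kg.
Tool frame: the origin (TCP) lies at the very end of the fingers, on their centre line; the grasp point (between the pads) lies 19 mm behind it; y points along the fingers, x is the direction in which the jaws open and shut, and the axes are right-handed (so a half turn about y gives the same grasp; the last joint's range is limited). The gripper opens to 94 mm and grips with 3 to 60 N. Pads are 16 mm wide; open, the fingers measure 119 mm over their backs; the gripper's body (75 mm by 177 mm) begins 78 mm behind the grasp point.
Start: joints at [1.004, 0.426, 0.074, 1.606, -0.034, 1.111, -0.067], TCP at [273.847, -616.913, 205.467] pointing down, gripper open.
Joint ranges: [-2.85, 2.85], [-0.5, 2.14], [-1.23, 1.37], [0.21, 2.46], [-1.02, 4.16], [0.16, 2.05], [-2.73, 2.73]. Speed limits (rad/s): [1.89, 1.89, 2.39, 2.39, 3.01, 3.01, 3.01].

## Interface

Orientations are given as a rotation vector (axis times angle).
In Python, from plant import robot gives the robot as it stands. The module is installed in compiled form; this text tells all that it offers. Calls block until the motion is done:
- robot.reach(position, orientation): joint-space move of the TCP to a pose.
- robot.line_to(position, ori=None, feed=150): straight line of the TCP; ori=None keeps the orientation; feed is the mean speed in mm/s.
- robot.move_joints(angles): joint-space move.
- robot.open_gripper() and robot.close(): open the fingers fully, or close them until they stop; the grip force is fixed at half the most.
- robot.wait(seconds).
- robot.ik(position, orientation): joint angles nearest the present ones, or None.
- robot.sense(): the state.
- robot.get_image(name): name is "side" or "top"; returns the picture (400x640x3 uint8, red, green, blue); there is no depth.
- robot.calibration(name): a dict with "fovy" (degrees; the focal length in pixels is half the picture's height over the tangent of half this angle, whatever the lens; pixels are square), "cx", "cy" (the principal point, pixels), "R" (3x3) and "t" (3): a world point X has camera coordinates R X + t. Camera axes: x right, y down, z forward; pixel columns grow to the right and rows downward; lengths in mm; the calibration is good to about 2 mm. A picture is of the moment at which its call begins. calibration takes no time and is no camera call.
A pose or a line that the arm cannot do raises robot.IKError and nothing moves.
- robot.finish_job(): hands the job in, once; it reports no verdict.
Trained networks look in the newest picture that a camera, given by its name, has taken for a name from the list of things; names that differ only in an ending like _2 or _b are one class to them, and where a whole thing is asked for, a point or a joint stands for the part that bears it (a point fixed in the world has none). Each returns a list of dicts, best first, with "confidence" (0 to 1); they miss things now and then, are a little off and sometimes report something else, mostly with a low value. They report only what shows in the picture. A call takes as long as a camera call. They do not tell look-alikes from the thing itself.
- robot.cut_out(query, camera): "pixels" (400x640 bool, what is visible of it) and "position" ([row, column] in pixels, amid what is visible of it).
The state is a dict: "clock": time; "joint_pos": joint angles; "dq": joint speeds; "joint_efforts": joint torques, N m; "position": TCP position; "tcp_rot": TCP orientation; "ft_force": force on the tool from outside, world axes, zero at the start; "moment": the same for the moment, N m; "grip_width": finger opening in mm.
Only numpy, scipy, OpenCV 4.12 (cv2) and the standard library are available. Lean on these libraries where they do the work, as an engineer would, in place of code of your own. Each camera call takes 0.05 s, during which the arm holds its last target.

## Task

Load the thicker of the two cartridge fuses for a continuity test: take it from the fuse stand, lay it lengthwise in the V of the test cradle and slide it along under the sprung shoe until it lies on both flanks and has been pressed firmly, but gently, home against the sprung back stop until that gives no more. Let go of it there, and leave the thin fuse, the wall switch and the screwdriver where they lie.

Things in the scene. Friction and masses are not known exactly. Their poses are not given: they have to be found in the camera images.
- fuse_mid (a point): centre of the thicker cartridge fuse: white ceramic cylinder with steel end caps, 22 mm diameter, 58 mm long, 40 to 80 g, both ends alike; its x axis runs along the fuse. It starts lying level in one of the stand's two places, parallel to the stand's x axis.
- small_fuse: the thin cartridge fuse, 14 mm diameter, 56 mm long, same materials, lying in the stand's other place; to be left alone (a few mm of disturbance does not matter). Origin under its middle, x along it.
- stand: grey plastic fuse stand, fixed: base 80 (x) by 150 (y) by 8 mm, origin under its centre. Two places, at y = +40 and -40 mm; which fuse is where varies. A fuse lies along x on two saddles at x = -24 and +24 mm, each 8 mm thick and 32 mm wide (40 mm free between them), floor 28 mm above the work surface, lips 4 mm high. The thick fuse's axis is 39 mm above the work surface.
- cradle: test cradle, fixed: white base plate 150 (x) by 75 (y) by 8 mm, origin under its centre. An upright rail carries an upward-opening 90 degree V along x, from x = -65 mm (open end, where the fuse is laid in) to x = +34 mm. A seated thick fuse has its axis on y = 0, 50 mm above the work surface, and is slid towards +x.
- flank_left: copper flank of the V on the cradle's +y side, part of the cradle, with the cradle's origin and axes. The upper edges of both flanks are 44 mm above the work surface, 6 mm below the seated fuse's axis; there the rail is 23 mm wide over its outside.
- flank_right: copper flank of the V on the cradle's -y side, the mirror image of the other, with the cradle's origin and axes. Both are polished and slippery; pressing the fuse down or sideways into the V while pushing it adds drag, and over 20 N on a flank harms it.
- shoe_nose (a point): lowest point of the grey round-nosed shoe (8 mm radius, 24 mm wide) at cradle x = +20, on an aluminium gantry (8 mm posts at y = -26 and +26, top 95 mm). It rests 2 mm below the top of a seated fuse: lay the fuse with its leading end at x = +12 mm or less. It springs up as the fuse slides under and presses it with about 3 N; this drags (about 2 to 9 N), felt before the stop, and holds the fuse.
- stop: black bracket past the V's far end, fixed on the cradle, axes as the cradle's, origin in its face at cradle x = +54 mm at fuse-axis height. Ahead of it (-x) is the back stop: a sprung brass disc (16 mm wide) on a screw; it gives 2 mm at under 2 N, then is rigid. Setting not measured: the rigid point is 3 to 13 mm before the bracket's face. Press it 6 to 10 N beyond the drag; over 15 N harms it.
- wall_switch: loose white surface-mounted wall switch, 85 by 55 by 35 mm, origin under its centre; to be left alone
- screwdriver: loose screwdriver lying on the work surface, origin under its middle, x along it; to be left alone
Things that resemble listed ones, but are neither listed nor needed, are in the scene too. Leave any green or red look-alike of the part that bears fuse_mid alone.

How it is judged (in metres and radians):
On the way:
1. the thick fuse bears on both flanks of the V while it is pressed against the back stop with more than 4 N (contact force between fuse and flank_left above 0.3 N and contact force between fuse and flank_right above 0.3 N and contact force between fuse and stop above 4 N and x of fuse_mid in the frame of stop between -0.0445 and -0.0305 m and y of fuse_mid in the frame of stop between -0.002 and 0.002 m and z of fuse_mid in the frame of stop between -0.002 and 0.002 m and angle between the x axis of fuse_mid and the x axis of stop, either way round below 0.04 rad), for 0.2 s.
At the end, for the whole second after the job is handed in: the thick fuse lies at rest in the V, bearing on both flanks (over 0.3 N on each), along it within 0.04 rad, its centre within 2 mm of the V's seat sideways and in height, its end still touching the back stop's disc (over 0.4 N), let go (x of fuse_mid in the frame of stop between -0.0445 and -0.0305 m and y of fuse_mid in the frame of stop between -0.002 and 0.002 m and z of fuse_mid in the frame of stop between -0.002 and 0.002 m and angle between the x axis of fuse_mid and the x axis of stop, either way round below 0.04 rad and contact force between fuse and flank_left above 0.3 N and contact force between fuse and flank_right above 0.3 N and contact force between fuse and stop above 0.4 N and linear speed of fuse below 0.01 m/s).
It fails at once if the thick fuse is forced against the back stop with more than 15 N (contact force between fuse and stop above 15 N).
It fails at once if the thick fuse is forced down onto a flank of the V with more than 20 N (contact force between fuse and flank_left above 20 N or contact force between fuse and flank_right above 20 N).
It fails at once if the small fuse is moved more than 15 mm from where it lay (distance of small_fuse from where it was at the start of the episode above 0.015 m).
It fails at once if the wall switch is moved more than 15 mm from where it lay (distance of wall_switch from where it was at the start of the episode above 0.015 m).
It fails at once if the screwdriver is moved more than 15 mm from where it lay (distance of screwdriver from where it was at the start of the episode above 0.015 m).
It also fails if it takes over 67 s, if anything falls off the work surface, if the arm or the gripper's body presses on something with over 40 N, if the wrist force passes 120 N, or if a joint passes its speed limit or range.

## Working session

There is one attempt and no reset: what is moved stays moved. The work goes in short steps, each a Python script; the robot and the scene stay as the last script left them, time stands still between calls to the robot, and variables do not carry over. Pictures are saved under pics/ and viewed, and the job is handed in when it is done.

```bash
mkdir -p pics; python3 - <<'E'
from plant import robot
import cv2
for n in("side","top"):
    im=robot.get_image(n); cv2.imwrite(f"pics/{n}0.png",im[:,:,::-1])
    c=robot.calibration(n); print(n,c)
    for q in("fuse_mid","small_fuse","stand","cradle","stop","shoe_nose","wall_switch","screwdriver","flank_left"):
        r=robot.cut_out(q,n); print(q,[(round(d["confidence"],2),[round(float(v)) for v in d["position"]],int(d["pixels"].sum())) for d in r])
s=robot.sense(); print(s)
E
```

```text
side {'fovy': 48.05467591582156, 'cx': 311.90479096442886, 'cy': 202.87866579813738, 'R': array([[-0.8872222 , -0.4613292 , -0.00348406],
       [-0.28407228,  0.55224341, -0.78379216],
       [ 0.36351026, -0.69440808, -0.62101345]]), 't': array([520.61509363, 207.20112448, 681.03996585])}
fuse_mid [(0.59, [338, 215], 638), (0.56, [275, 256], 473)]
small_fuse [(0.71, [252, 284], 234), (0.51, [248, 409], 768)]
stand [(0.65, [282, 271], 2560), (0.46, [152, 327], 305)]
cradle [(0.73, [251, 285], 255), (0.66, [167, 344], 2055)]
stop [(0.84, [149, 326], 285)]
shoe_nose []
wall_switch [(0.65, [206, 264], 1190)]
screwdriver [(0.73, [248, 404], 927)]
flank_left [(0.5, [166, 373], 23)]
top {'fovy': 49.444130656933176, 'cx': 316.39975983447664, 'cy': 191.17833095346327, 'R': array([[ 0.00818885, -0.99995066,  0.00562243],
       [-0.99565041, -0.00867521, -0.09276312],
       [ 0.09280732, -0.00483835, -0.99567233]]), 't': array([ 20.60896885, 584.09955913, 995.6320553 ])}
fuse_mid [(0.72, [182, 244], 250), (0.64, [147, 204], 223), (0.58, [187, 198], 226)]
small_fuse [(0.52, [194, 276], 128)]
[... 245 characters left out ...]
33)]
{'clock': 1.0, 'joint_pos': array([ 1.00349069,  0.42607188,  0.0738678 ,  1.60596226, -0.03410795,
        1.11078786, -0.06706831]), 'dq': array([7.37332146e-04, 2.28709605e-04, 2.97462220e-05, 2.57251496e-03,
       1.23441928e-03, 3.39954814e-04, 4.43283848e-04]), 'joint_efforts': array([-3.46880523e-03, -9.35515237e+01,  3.66108030e+00, -4.54542589e+01,
       -4.92397172e-02,  1.32769460e-02, -1.02101342e-04]), 'position': array([ 273.88822135, -616.92508987,  205.50126913]), 'tcp_rot': array([-1.37833294,  0.89612735, -0.89621199]), 'ft_force': array([ 0.35055319,  0.01650241, -0.80199126]), 'moment': array([-0.02310637, -0.02938486,  0.00412593]), 'grip_width': 94.0182196324417}
```

```bash
python3 - <<'E'
import cv2
t=cv2.imread("pics/top0.png"); s=cv2.imread("pics/side0.png")
cv2.imwrite("pics/t1.png",cv2.resize(t[110:300,170:460],None,fx=2.75,fy=2.75,interpolation=cv2.INTER_CUBIC))
cv2.imwrite("pics/s1.png",cv2.resize(s[110:360,160:470],None,fx=2.4,fy=2.4,interpolation=cv2.INTER_CUBIC))
E
```

```text
(no output)
```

View pics/t1.png

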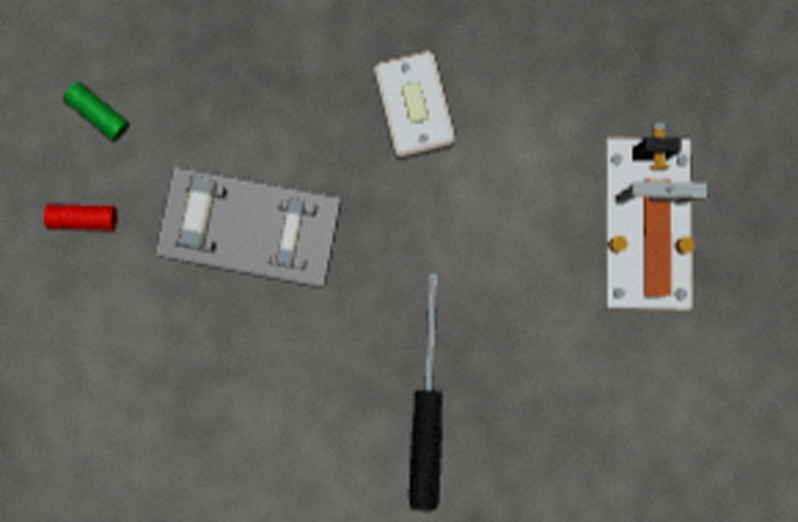

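View pics/s1.png

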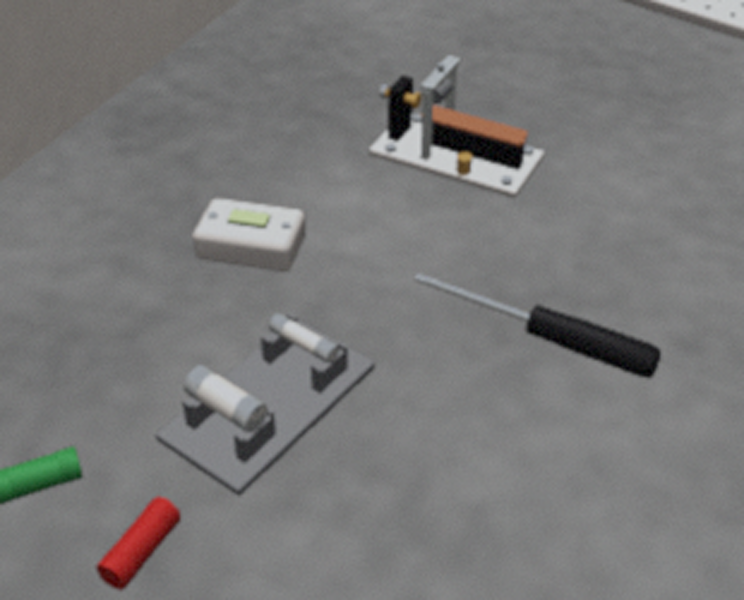

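View pics/side0.png

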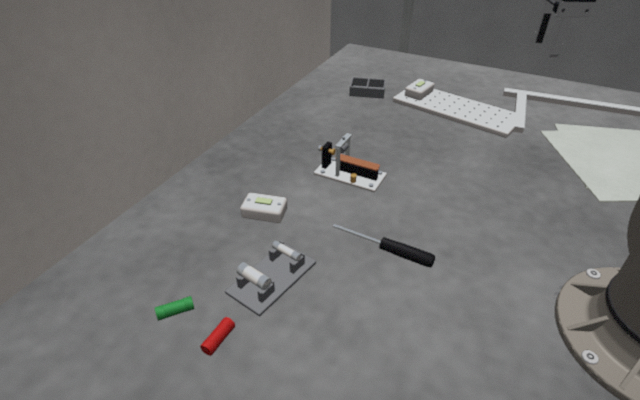

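View pics/top0.png

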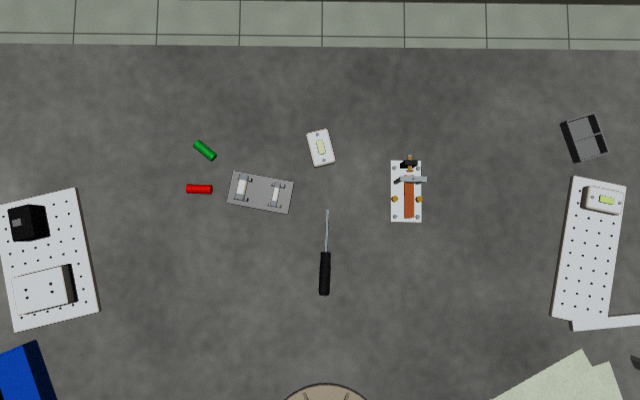

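```bash
python3 - <<'E'
import cv2
t=cv2.imread("pics/top0.png"); s=cv2.imread("pics/side0.png")
def crop(im,r0,r1,c0,c1,f,n):
    o=cv2.resize(im[r0:r1,c0:c1],None,fx=f,fy=f,interpolation=cv2.INTER_CUBIC)
    for c in range(c0,c1,10): cv2.putText(o,str(c),((c-c0)*f,8),0,.3,(0,255,255),1); cv2.line(o,((c-c0)*f,10),((c-c0)*f,16),(0,255,255),1)
    for r in range(r0,r1,10): cv2.putText(o,str(r),(0,(r-r0)*f),0,.3,(0,255,255),1); cv2.line(o,(20,(r-r0)*f),(26,(r-r0)*f),(0,255,255),1)
    cv2.imwrite(f"pics/{n}.png",o)
crop(t,150,230,380,440,7,"ct"); crop(t,165,220,222,300,9,"st")
crop(s,130,192,310,390,9,"cs"); crop(s,236,314,222,320,7,"ss")
E
```

```text
(no output)
```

View pics/ct.png

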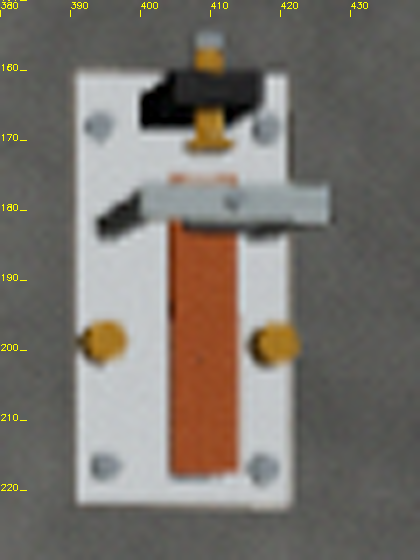

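View pics/st.png

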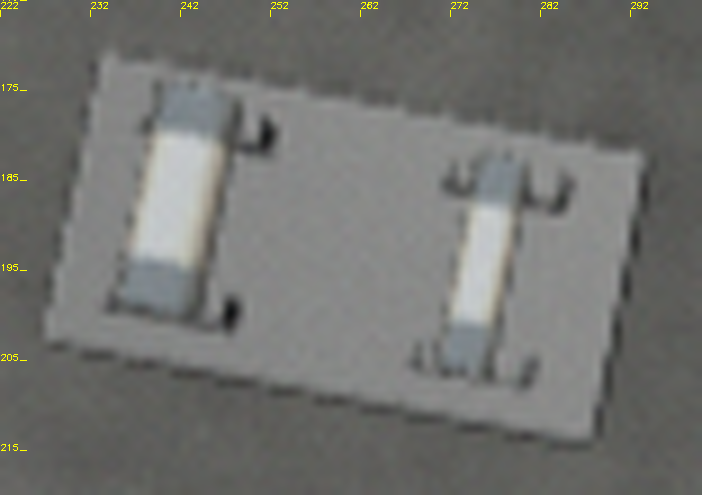

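View pics/cs.png

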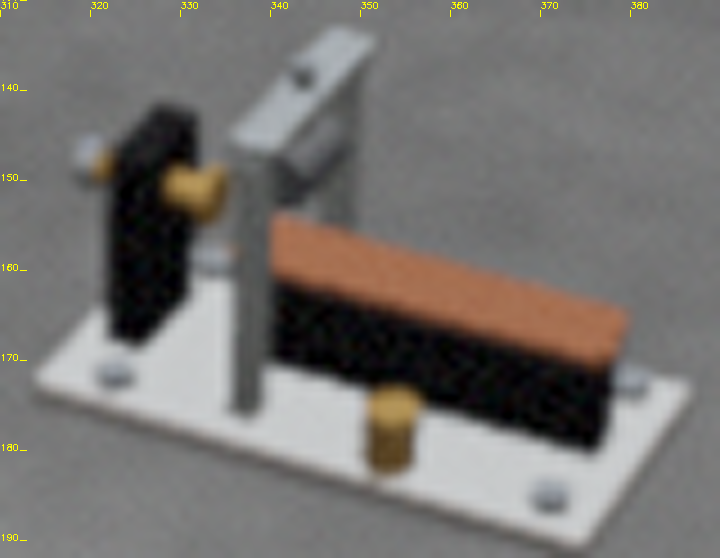

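View pics/ss.png

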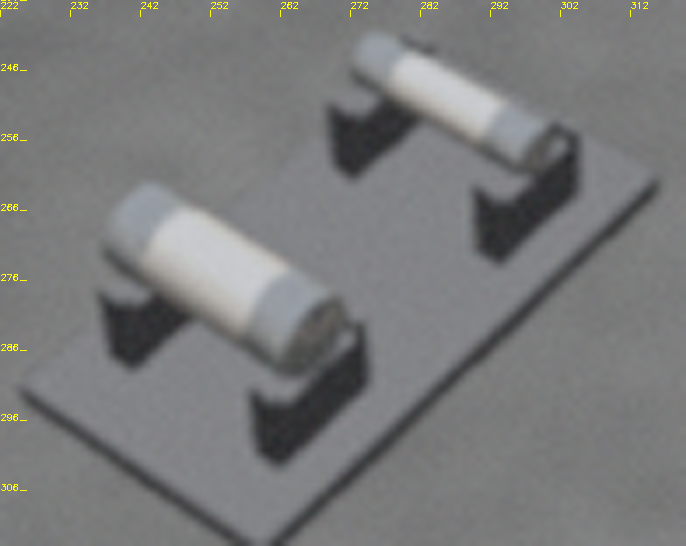

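```bash
cat > h.py <<'E'
import numpy as np
from scipy.optimize import least_squares
from plant import robot
C={n:robot.calibration(n) for n in("top","side")}
def proj(n,X):
    c=C[n]; p=np.atleast_2d(X)@np.array(c["R"]).T+c["t"]; f=200/np.tan(np.radians(c["fovy"])/2)
    return np.c_[f*p[:,0]/p[:,2]+c["cx"],f*p[:,1]/p[:,2]+c["cy"]]
def loc(p,L):
    x,y,a=p; L=np.atleast_2d(L).astype(float); c,s=np.cos(a),np.sin(a)
    return np.c_[x+c*L[:,0]-s*L[:,1],y+s*L[:,0]+c*L[:,1],L[:,2]]
def fit(obs,p0):
    g=lambda p:np.concatenate([ (proj(n,loc(p,l))-(np.array(u)-.5)).ravel() for n,l,u in obs])
    r=least_squares(g,p0,loss="soft_l1"); return r.x,r.fun.reshape(-1,2)
E
python3 - <<'E'
from h import *
np.set_printoptions(precision=3,suppress=True)
ob=lambda n,*a:[(n,l,u) for l,u in a]
ct=ob("top",((75,37.5,8),(391,160.5)),((75,-37.5,8),(421,160.5)),((-75,-37.5,8),(420.8,222.6)),((-75,37.5,8),(390.8,222)),((-65,11.5,44),(404.3,217.8)),((-65,-11.5,44),(413.8,217.8)),((0,11.5,44),(404.3,190.5)))
cs=ob("side",((75,37.5,8),(314,172.2)),((-75,37.5,8),(375,190.3)),((-75,-37.5,8),(386.6,172.8)),((-65,11.5,44),(377.2,170.3)),((-65,-11.5,44),(379.8,165.3)))
st=ob("top",((40,75,8),(233.7,171.1)),((40,-75,8),(293.3,181.9)),((-40,-75,8),(287.9,213.9)),((-40,75,8),(227,202.8)),((0,40,39),(241.9,187)))
ss=ob("side",((40,75,8),(225.1,291.7)),((-40,75,8),(259.4,313.9)),((-40,-75,8),(316,262.1)),((0,40,39),(254.4,276)))
for nm,a,b,p0 in(("cradle",ct,cs,(580,-220,0)),("stand",st,ss,(580,140,-.2))):
    for k,o in(("top",a),("side",b),("both",a+b)):
        p,r=fit(o,p0); print(nm,k,p); 
    print(r)
E
```

```text
cradle top [ 588.475 -188.236   -0.011]
cradle side [ 587.216 -187.501   -0.009]
cradle both [ 588.036 -188.146   -0.01 ]
[[-0.685 -0.198]
 [ 0.309  0.379]
 [ 0.789  0.457]
 [-0.622  0.491]
 [-0.13   0.201]
 [ 0.338  0.381]
 [-0.152 -0.563]
 [-0.787 -0.029]
 [-0.299  0.222]
 [ 0.454  0.226]
 [-0.939 -0.868]
 [ 0.366 -1.092]]
stand top [583.399 160.623  -0.174]
stand side [582.112 160.45   -0.176]
stand both [582.725 160.397  -0.173]
[[-0.538 -0.559]
 [ 1.131 -0.178]
 [ 0.338  0.588]
 [-0.456  0.375]
 [ 0.147  1.116]
 [-1.18  -0.797]
 [-0.106  0.629]
 [ 0.252 -1.907]
 [-0.066  0.568]]
```

```bash
cat >> h.py <<'E'
from scipy.spatial.transform import Rotation
def ori(a,sgn):
    x=sgn*np.array([-np.sin(a),np.cos(a),0]); y=np.array([0,0,-1.]); return Rotation.from_matrix(np.c_[x,y,np.cross(x,y)]).as_rotvec()
CR=np.array([588.0,-188.1,-.010]); ST=np.array([582.7,160.4,-.174])
def st(): 
    s=robot.sense(); print("t%.2f"%s["clock"],"pos",np.round(s["position"],2),"F",np.round(s["ft_force"],2),"M",np.round(s["moment"],3),"w %.2f"%s["grip_width"]); return s
E
python3 - <<'E'
from h import *
import cv2
f=loc(ST,(1.5,40,0))[0]; print(f)
for g in(1,-1):
    for p,a in((f,ST[2]),(loc(CR,(-24,0,0))[0],CR[2])):
        q=robot.ik([p[0],p[1],120],ori(a,g)); print(g,None if q is None else np.round(q,2))
    
E
```

```text
[591.1022832 199.5363212   0.       ]
1 [ 0.16  0.55 -0.8   1.76  0.45  1.02  0.59]
1 [ 0.67  0.45 -0.58  1.84  0.3   0.94  1.52]
-1 [-0.04  0.48 -0.52  1.78  0.28  0.96 -2.41]
-1 [ 0.28  0.39 -0.08  1.87  0.04  0.89 -1.4 ]
```

```bash
python3 - <<'E'
from h import *
import cv2
f=loc(ST,(1.5,40,0))[0]
robot.reach([f[0],f[1],180],ori(ST[2],1)); st()
robot.line_to([f[0],f[1],75]); st()
for n in C:
    im=robot.get_image(n); p=proj(n,[f[0],f[1],39])[0].astype(int)
    r=max(p[1]-50,0);c=max(p[0]-65,0)
    cv2.imwrite(f"pics/g_{n}.png",cv2.resize(im[r:r+100,c:c+130,::-1],None,fx=5,fy=5,interpolation=cv2.INTER_CUBIC))
E
```

```text
t4.08 pos [591.44 198.65 179.89] F [-1.42  0.46  0.03] M [ 0.026 -0.141  0.018] w 93.96
t4.92 pos [591.54 199.9   75.8 ] F [-0.03  0.02  0.44] M [ 0.044 -0.124  0.02 ] w 93.85
```

View pics/g_side.png

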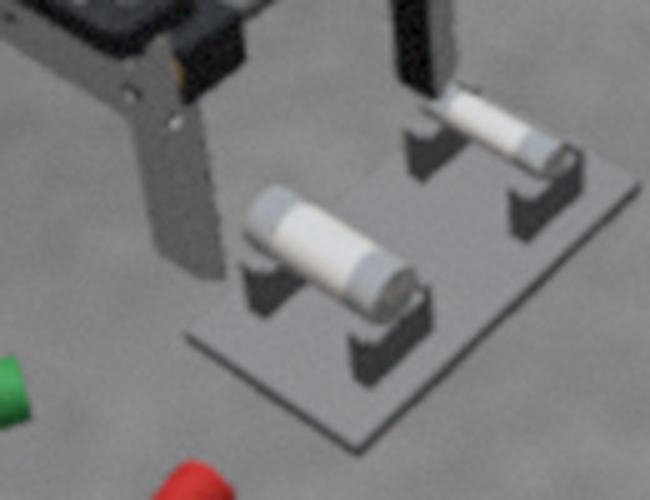

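View pics/g_top.png

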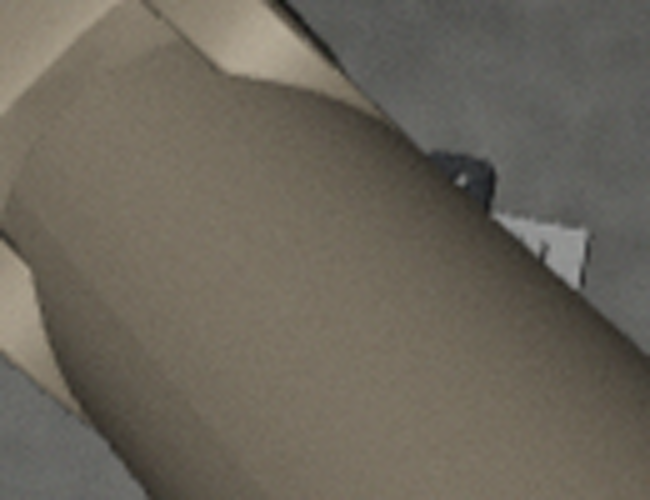

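```bash
python3 - <<'E'
from h import *
f=loc(ST,(1.5,40,0))[0]
s=st()
robot.line_to([f[0],f[1],34.5],feed=60); st(); robot.wait(.3); st()
robot.close(); st(); robot.wait(.2); st()
E
```

```text
t5.03 pos [591.73 199.79  76.12] F [0.12 0.85 0.44] M [ 0.028 -0.121  0.033] w 94.01
t5.85 pos [591.17 199.74  34.65] F [ 0.01 -0.19 -0.4 ] M [ 0.055 -0.096  0.044] w 94.21
t6.15 pos [591.23 199.52  34.73] F [-0.17 -0.23  0.13] M [ 0.061 -0.109  0.044] w 93.96
t7.27 pos [591.09 199.55  34.5 ] F [ 0.35 -0.34 -0.08] M [ 0.074 -0.11  -0.   ] w 21.42
t7.47 pos [591.09 199.56  34.5 ] F [-0.64 -0.59  0.01] M [ 0.066 -0.177 -0.009] w 20.97
```

```bash
python3 - <<'E'
from h import *
import cv2
f=loc(ST,(1.5,40,0))[0]
robot.line_to([f[0],f[1],150],feed=100); robot.wait(.2); st()
p=loc(CR,(-24,0,0))[0]
robot.reach([p[0],p[1],130],ori(CR[2],1)); robot.wait(.2); st()
robot.line_to([p[0],p[1],64],feed=80); robot.wait(.3); st()
for n in C:
    im=robot.get_image(n); q=proj(n,[p[0],p[1],60])[0].astype(int)
    r=max(q[1]-50,0);c=max(q[0]-65,0); print(n,r,c)
    cv2.imwrite(f"pics/p_{n}.png",cv2.resize(im[r:r+100,c:c+130,::-1],None,fx=5,fy=5,interpolation=cv2.INTER_CUBIC))
E
```

```text
t8.97 pos [590.91 199.5  149.55] F [ 0.5   0.6  -0.83] M [ 0.015 -0.123 -0.013] w 21.06
t10.62 pos [ 564.38 -186.76  130.09] F [0.37 0.2  0.04] M [ 0.082 -0.144  0.063] w 21.39
t11.90 pos [ 564.12 -187.97   64.3 ] F [-1.2   0.23 -0.53] M [ 0.033 -0.089  0.04 ] w 21.04
top 149 345
side 105 295
```

View pics/p_side.png

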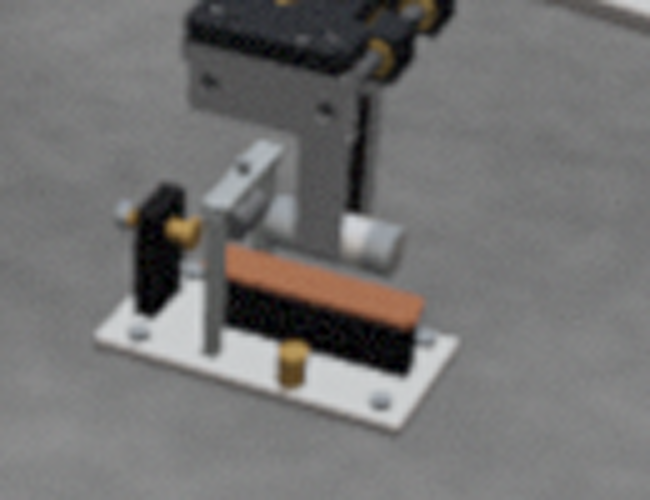

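View pics/p_top.png

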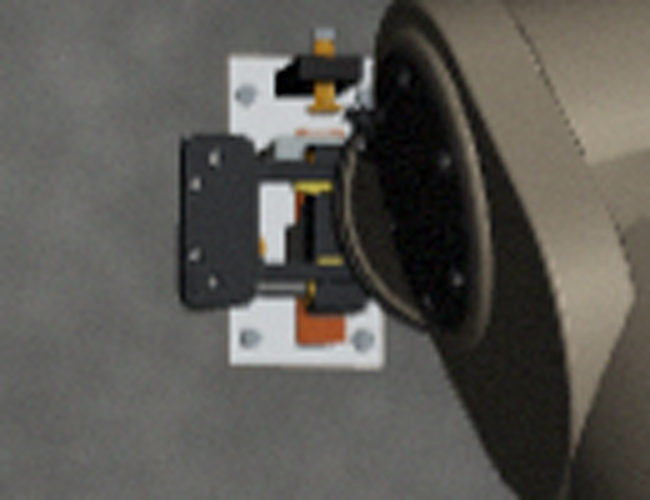

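```bash
python3 - <<'E'
from h import *
for x in(-51,-53,-55): print(x,(proj("side",loc(CR,(x,0,68.7)))-[295,105]+.5)*5)
p=loc(CR,(-24,0,0))[0]
f0=np.mean([robot.sense()["ft_force"] for _ in range(5)],0)
z=54
s=st(); t0=s["clock"]
robot.line_to([p[0],p[1],49],feed=60); robot.wait(.3); st()
for z in np.arange(48.5,45.3,-.5):
    robot.line_to([p[0],p[1],z],feed=20); robot.wait(.05)
    s=st()
    if s["ft_force"][2]>3: break
E
```

```text
-51 [[390.68002138 252.67455756]]
-53 [[395.02474829 253.83945335]]
-55 [[399.37616474 255.00614271]]
t12.00 pos [ 564.06 -187.92   64.15] F [ 0.   -0.55 -0.21] M [ 0.042 -0.102  0.035] w 20.83
t12.70 pos [ 564.11 -187.9    49.2 ] F [-0.53  0.66  0.19] M [ 0.111 -0.152 -0.02 ] w 21.42
t13.00 pos [ 564.01 -187.88   48.53] F [-0.34 -0.32 -0.51] M [ 0.032 -0.109 -0.018] w 21.31
t13.30 pos [ 563.99 -187.83   47.97] F [-0.36 -0.26 -0.98] M [ 0.109 -0.197  0.002] w 21.43
t13.60 pos [ 563.98 -187.83   47.47] F [-0.15  0.31 -0.66] M [ 0.08  -0.112 -0.039] w 21.61
t13.90 pos [ 563.97 -187.84   46.96] F [-0.51 -0.42 -0.16] M [-0.007 -0.089 -0.042] w 21.11
t14.20 pos [ 564.04 -187.88   46.5 ] F [-0.14 -0.15 -0.58] M [-0.024 -0.096  0.002] w 21.77
t14.50 pos [ 564.11 -188.16   46.1 ] F [ 0.38 -1.85  1.18] M [-0.538 -0.197  0.002] w 20.83
t14.80 pos [ 564.22 -188.39   45.75] F [ 0.21 -5.11  4.77] M [-1.122 -0.106  0.079] w 21.13
```

```bash
python3 - <<'E'
from h import *
import cv2
p=loc(CR,(-24,0,0))[0]
robot.line_to([p[0],p[1]-.7,45.5],feed=20); robot.wait(.1);st()
robot.line_to([p[0],p[1]-1,45.5],feed=20); robot.wait(.1);s=st()
robot.open_gripper(); robot.wait(.2); st()
robot.line_to([p[0],p[1],110],feed=120); st()
robot.close()
for n in C:
    im=robot.get_image(n); q=proj(n,[p[0],p[1],60])[0].astype(int)
    r=max(q[1]-50,0);c=max(q[0]-65,0); print(n,r,c)
    cv2.imwrite(f"pics/q_{n}.png",cv2.resize(im[r:r+100,c:c+130,::-1],None,fx=5,fy=5,interpolation=cv2.INTER_CUBIC))
st()
E
```

```text
t15.15 pos [ 564.08 -188.61   45.56] F [ 1.02 -3.86  3.93] M [-0.707 -0.233  0.04 ] w 21.17
t15.50 pos [ 564.06 -188.67   45.51] F [-0.43 -0.91  4.76] M [-0.295 -0.283  0.065] w 21.03
t16.89 pos [ 564.02 -188.85   45.5 ] F [ 0.26 -0.04 -0.65] M [ 0.019 -0.117  0.013] w 93.80
t17.58 pos [ 563.66 -188.06  109.62] F [-1.08 -0.2  -0.33] M [ 0.137 -0.178  0.017] w 94.64
top 149 345
side 105 295
t19.10 pos [ 564.03 -187.84  110.  ] F [ 0.32 -0.19  0.1 ] M [ 0.056 -0.15  -0.009] w 0.65
```

View pics/q_side.png

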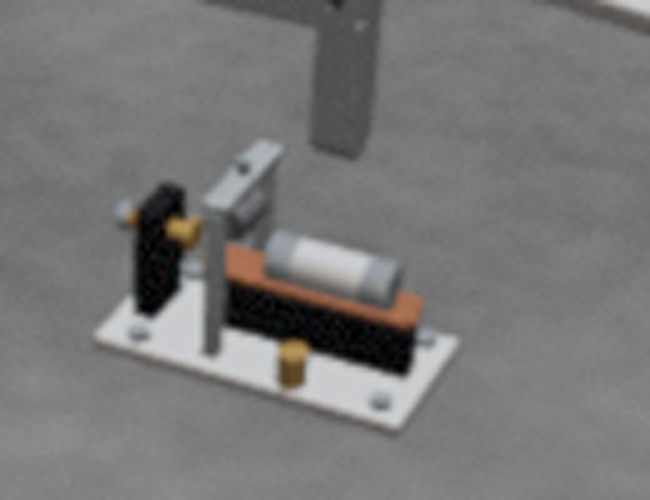

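```bash
cat >> h.py <<'E'
CY=-0.8; ZP=46.5
def pp(x,z=ZP): return loc(CR,(x,CY,z))[0]
def F(n=8): return np.mean([robot.sense()["ft_force"] for _ in range(n)],0)
E
python3 - <<'E'
from h import *
robot.line_to(pp(-85,110),feed=150); robot.line_to(pp(-85),ori=ori(CR[2],1),feed=120); robot.wait(.4); s=st()
f0=F(10); print("bias",f0, "clk",robot.sense()["clock"]); np.save("f0.npy",f0)
robot.line_to(pp(-68),feed=60); robot.wait(.1); st(); print(F()-f0)
for x in np.arange(-66,-39,1.):
    robot.line_to(pp(x),feed=20); f=F()-f0; s=robot.sense()
    print(x,"%.2f"%s["clock"],np.round(s["position"],2),np.round(f,2))
    if f[0]<-14: break
E
```

```text
t20.74 pos [ 503.12 -188.23   46.81] F [-0.29  0.14  0.55] M [ 0.061 -0.116 -0.005] w 0.50
bias [-0.28509599  0.14052033  0.5523502 ] clk 20.7417
t21.27 pos [ 519.81 -188.09   46.35] F [-0.13 -0.31  0.55] M [ 0.049 -0.138  0.019] w 0.69
[ 0.15118525 -0.45178539 -0.00366824]
-66.0 21.52 [ 522.07 -188.26   46.56] [ 0.35 -0.6  -0.65]
-65.0 21.77 [ 523.03 -188.25   46.52] [-0.08 -0.07 -0.54]
-64.0 22.02 [ 524.05 -188.23   46.49] [-0.25 -0.64 -0.89]
-63.0 22.27 [ 525.06 -188.26   46.51] [ 0.51  0.56 -1.35]
-62.0 22.52 [ 526.05 -188.29   46.49] [ 0.15  0.33 -0.96]
-61.0 22.77 [ 527.06 -188.27   46.5 ] [ 1.03 -0.39 -1.15]
-60.0 23.02 [ 528.05 -188.28   46.49] [-0.05 -0.49 -0.84]
-59.0 23.27 [ 529.07 -188.29   46.5 ] [ 0.16 -0.02 -0.17]
-58.0 23.52 [ 530.06 -188.32   46.49] [ 0.68 -0.05 -0.88]
-57.0 23.77 [ 531.07 -188.32   46.51] [-0.08 -0.27 -1.14]
-56.0 24.02 [ 532.07 -188.32   46.49] [-0.17 -0.51 -0.09]
-55.0 24.27 [ 533.04 -188.33   46.46] [ 0.9  -0.89 -1.07]
-54.0 24.52 [ 534.07 -188.39   46.5 ] [ 0.7  -0.26  0.06]
-53.0 24.77 [ 535.02 -188.38   46.48] [-0.15 -0.38 -0.68]
-52.0 25.02 [ 536.03 -188.36   46.48] [ 0.46 -0.16 -0.83]
-51.0 25.27 [ 536.74 -188.38   46.43] [-2.37 -0.11  1.  ]
-50.0 25.52 [ 538.05 -188.38   46.48] [-1.25  1.1  -0.38]
-49.0 25.77 [ 539.17 -188.4    46.51] [-2.07 -0.72 -0.19]
-48.0 26.02 [ 540.22 -188.44   46.55] [-1.35  0.33 -0.67]
-47.0 26.27 [ 541.22 -188.43   46.57] [-1.92  0.81  0.15]
-46.0 26.52 [ 542.11 -188.43   46.51] [-1.02  0.21  0.29]
-45.0 26.77 [ 543.08 -188.42   46.52] [-1.44  0.18 -0.1 ]
-44.0 27.02 [ 544.08 -188.46   46.51] [-1.87  0.49 -0.04]
-43.0 27.27 [ 545.1  -188.48   46.52] [-1.99  1.17 -0.03]
-42.0 27.52 [ 546.14 -188.47   46.52] [-1.9   0.35  0.94]
-41.0 27.77 [ 547.16 -188.47   46.53] [-1.24 -0.16 -0.68]
-40.0 28.02 [ 548.1 -188.5   46.5] [-0.75 -1.   -0.89]
```

```bash
cat >> h.py <<'E'
def Ft(n=4,dt=.02):
    a=[]
    for _ in range(n): robot.wait(dt); a.append(robot.sense()["ft_force"])
    return np.mean(a,0)
E
python3 - <<'E'
from h import *
H=[]
for x in np.arange(-39,-28.9,1.):
    robot.line_to(pp(x),feed=20); f=Ft(2); H.append(-f[0])
    if -f[0]>11: print("early",x,f); raise SystemExit
print(np.round(H,2)); drag=np.mean(H[3:]); D=list(H[4:])
for x in np.arange(-28.75,-12,.25):
    robot.line_to(pp(x),feed=20); f=Ft(3); s=robot.sense()
    drag=np.median(D[-10:])
    print(x,"%.2f"%s["clock"],np.round(s["position"],2),np.round(f,2),"drag %.2f"%drag)
    if -f[0]-drag>4: break
    if -f[0]-drag<1.2: D.append(-f[0])
E
```

```text
[1.53 1.58 1.61 1.22 1.6  1.68 1.6  2.01 1.64 2.16 1.49]
-28.75 31.44 [ 559.24 -188.61   46.5 ] [-2.37  1.65  0.84] drag 1.64
-28.5 31.74 [ 559.44 -188.57   46.47] [-2.75  1.26  1.31] drag 1.66
-28.25 32.04 [ 559.77 -188.64   46.5 ] [-2.75  1.53  0.28] drag 1.68
-28.0 32.34 [ 560.07 -188.62   46.51] [-2.13  1.43  0.57] drag 1.85
-27.75 32.64 [ 560.3  -188.62   46.53] [-2.67  1.36  0.37] drag 2.07
-27.5 32.94 [ 560.49 -188.63   46.51] [-3.07  1.48  0.84] drag 2.14
-27.25 33.24 [ 560.76 -188.64   46.5 ] [-2.93  1.32  0.9 ] drag 2.26
-27.0 33.54 [ 561.02 -188.63   46.51] [-2.53  1.81  0.77] drag 2.52
-26.75 33.84 [ 561.22 -188.66   46.5 ] [-2.82  1.8   0.36] drag 2.60
-26.5 34.14 [ 561.51 -188.64   46.49] [-2.77  1.7   0.8 ] drag 2.71
-26.25 34.44 [ 561.81 -188.61   46.51] [-3.02  1.54  0.71] drag 2.75
-26.0 34.74 [ 562.05 -188.63   46.52] [-2.45  1.53  0.2 ] drag 2.76
-25.75 35.04 [ 562.19 -188.68   46.48] [-3.26  2.13  1.23] drag 2.76
-25.5 35.34 [ 562.42 -188.62   46.49] [-4.41  2.63  1.24] drag 2.80
-25.25 35.64 [ 562.71 -188.62   46.47] [-4.33  2.06  1.15] drag 2.80
-25.0 35.94 [ 563.02 -188.65   46.5 ] [-4.11  1.91  0.8 ] drag 2.80
-24.75 36.24 [ 563.28 -188.64   46.5 ] [-4.09  2.25  0.88] drag 2.80
-24.5 36.54 [ 563.47 -188.66   46.48] [-4.29  2.25  0.84] drag 2.80
-24.25 36.84 [ 563.74 -188.65   46.48] [-4.7  2.6  0.6] drag 2.80
-24.0 37.14 [ 563.91 -188.7    46.45] [-4.81  1.94  0.79] drag 2.80
-23.75 37.44 [ 564.18 -188.68   46.49] [-4.78  2.62  0.96] drag 2.80
-23.5 37.74 [ 564.22 -188.63   46.45] [-5.42  1.78  2.54] drag 2.80
-23.25 38.04 [ 564.27 -188.61   46.43] [-7.47  2.13  2.73] drag 2.80
```

```bash
python3 - <<'E'
from h import *
for x in np.arange(-23.1,-22,.1):
    robot.line_to(pp(x),feed=20); f=Ft(5); s=robot.sense()
    print(round(x,2),"%.2f"%s["clock"],np.round(s["position"],2),np.round(f,2))
    if -f[0]>10.3: break
robot.wait(.4); print(np.round(Ft(8),2))
X=x
robot.line_to(pp(X-3),feed=15); robot.line_to(pp(X-25),feed=60); robot.line_to(pp(X-45,150),feed=150); st()
import cv2
im=robot.get_image("side"); p=pp(0,0)
for n in C:
    im=robot.get_image(n); q=proj(n,[p[0],p[1],60])[0].astype(int)
    r=max(q[1]-50,0);c=max(q[0]-65,0); print(n,r,c)
    cv2.imwrite(f"pics/e_{n}.png",cv2.resize(im[r:r+100,c:c+130,::-1],None,fx=5,fy=5,interpolation=cv2.INTER_CUBIC))
E
```

```text
-23.1 38.38 [ 564.26 -188.6    46.39] [-8.09  2.88  3.92]
-23.0 38.71 [ 564.28 -188.6    46.41] [-8.81  2.82  4.71]
-22.9 39.04 [ 564.3  -188.62   46.42] [-9.64  2.45  4.68]
-22.8 39.38 [ 564.34 -188.62   46.41] [-9.66  3.17  5.42]
-22.7 39.71 [ 564.3  -188.64   46.4 ] [-10.     2.76   5.89]
-22.6 40.04 [ 564.33 -188.64   46.39] [-10.79   2.37   6.72]
[-10.59   2.94   6.73]
t42.29 pos [ 520.05 -188.27  149.29] F [ 0.36 -1.48  0.62] M [ 0.087 -0.121  0.023] w 0.32
top 138 345
side 102 285
```

View pics/e_side.png

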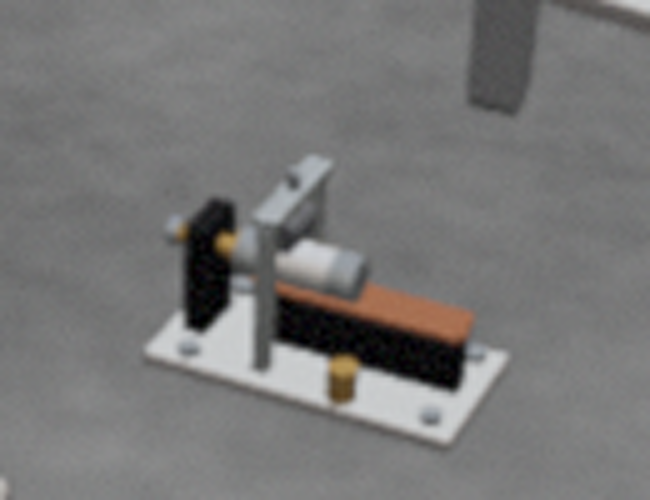

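View pics/e_top.png

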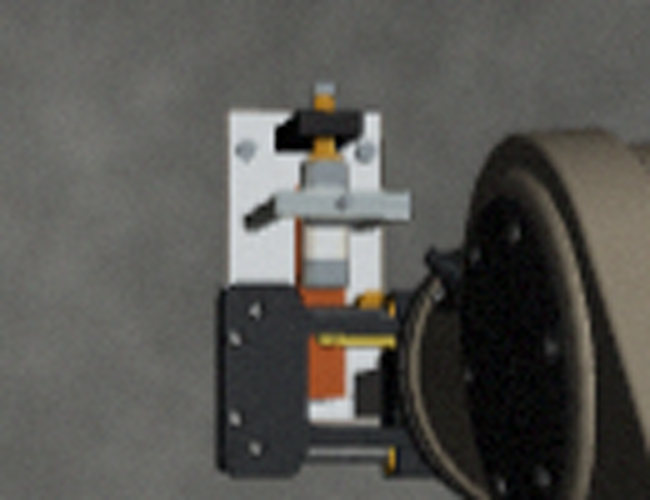

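```bash
python3 - <<'E'
from h import *
for x in(-14,-15.7,-17.5,-20): print(x,proj("top",loc(CR,(x,0,55)))+.5-[345,138], (proj("top",loc(CR,(x,0,55)))[0]+.5-[345,138])*5,(proj("side",loc(CR,(x,0,50)))[0]+.5-[285,102])*5)
a=robot.cut_out("wall_switch","top"); b=robot.cut_out("screwdriver","top"); c=robot.cut_out("small_fuse","top")
for r in(a,b,c): print([(round(d["confidence"],2),np.round(d["position"])) for d in r])
robot.wait(.3); st(); robot.finish_job()
E
```

```text
-14 [[65.13365836 57.66148592]] [325.66829178 288.3074296 ] [359.00292783 282.73806732]
-15.7 [[65.13495061 58.40104241]] [325.67475307 292.00521204] [362.54891035 283.71235282]
-17.5 [[65.13631933 59.18435805]] [325.68159667 295.92179023] [366.30840777 284.74530315]
-20 [[65.1382211  60.27273321]] [325.69110548 301.36366604] [371.53835922 286.18227185]
[(0.95, array([151., 320.]))]
[]
[(0.72, array([192., 275.])), (0.26, array([268., 326.]))]
t42.89 pos [ 520.38 -188.19  149.96] F [ 0.69 -0.48  0.62] M [ 0.07  -0.123  0.018] w -0.04
the job is handed in; nothing more can be done
```

I laid the thick fuse in the V, released it, and pushed it from behind with closed fingers under the shoe until the back stop was rigid. I then backed the arm away and handed the job in at about 43 s of the 67 s allowed.

**Push forces:**
- The drag was about 2.8 N just before the stop.
- The disc was felt first, and it went rigid about 2 mm later.
- I ended at a push of about 10.7 N and held it for over 0.4 s. By estimate that is 6 to 8 N on the stop.
- The fingers were also dragging down on the fuse with about 6.7 N and sideways with about 3 N. By estimate this keeps each flank well under 20 N but adds a little drag.

**Last checks:**
- In both pictures the fuse lies along the V, under the shoe and with its end on the disc. Its rear end is within about 2 mm of where I expected.
- After the arm withdrew I could not measure the remaining force on the disc or the flanks.
- The wall switch and thin fuse were found within about 2 px (roughly 5 mm) of their starting positions.
- The network did not find the screwdriver as such in the last top picture. A low-confidence hit reported as the thin fuse lies at the screwdriver's old position, and the arm never came down near it.

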